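Load the deburring pot and push it into the drive

TASK

Get this batch of freshly turned bushes ready to deburr: press the pot's sprung lid down and twist it free, put every bush lying on the bench into the pot, then fit the lid again and lock it. After that push the pot along its slide into the drive head until the detent clicks; the tape measure somebody left on the slide has to go on the bench, clear of the machine. Leave the block plane, the oil can and the pencil where they are.

Things in the scene. Friction and masses are not known exactly. Their poses are not given: they have to be found in the camera images.
- deburrer: bench deburring machine, fixed: grey bed 160 mm wide (its x), 420 mm long (its y), top at z = 22 mm; two rails along y, 104 mm apart, tops at 29 mm; drive head 140 x 92 mm, 108 mm high, on its +y end; aluminium detent block on the front edge (x -80 to -108 mm, y -50 mm, 40 mm high). Origin on the bench under the middle. The pot slides along +y, from y = -100 mm
- carriage (a joint): position in m of the pot's carriage on its slide: 0 = loading position (a light detent holds it), 0.140 = home by the drive head, where a sprung ball clicks into its notch (it pulls in over the last 3 mm). End stop at 0.142. The slide drags with about 3 N, leaving or entering a detent takes up to about 12 N
- pot (a point): centre of the pot's inner floor, 40 mm over the bench; axes are the machine's; travels with the carriage. Aluminium pot 126 mm across, rubber-lined bore 82 mm; the collar's top is 65 mm over this point, its opening 98 mm wide, with two lug gaps, opposite each other, on the line 60 deg (1.05 rad) counter-clockwise from above of the pot's x axis (8 deg of play). A sprung slippery ring in the mouth bears the lid
- push_bar (a point): middle of the steel bar at the carriage's end away from the drive head, 90 mm over the bench, 97 mm behind the pot's centre: round, 10 mm thick, 64 mm long along the machine's x, on a post at each end; 29 mm free between bar and pot wall. Push or pinch it to move the pot
- lid: loose lid; origin at the centre of its underside. Aluminium disc 90 mm wide, 6 mm thick, two lugs on its x axis (112 mm over both, 14 mm wide, tops flush). Starts locked: lugs under the collar, its x axis along the pot's within 5 deg, underside 54 mm over the pot's floor. To free it: press down 5 to 8 mm (13 to 17 N) past the catch teeth, turn 60 deg counter-clockwise from above to the gaps (a stop), lift
- lid_grip (a point): middle of the lid's black grip bar, 68 mm long along the lid's x axis, 14 mm thick, 30 mm high; this point is 22 mm over the lid's underside, 14 mm below the bar's top. Axes are the lid's; either end first. To lock: lugs into the gaps (it then stands 3 mm higher than locked), press down 8 to 11 mm, turn 60 deg clockwise to the stop, let it rise 4 mm or more into the catch. Lid 160 g
- bush_0_mid (a point): centre of a turned steel bush, 32 mm across, 22 mm high, bore 20 mm (grip it by the outside), about 70 g, standing on end on the bench right of the machine; two to four of these are there
- bush_1_mid (a point): centre of a turned steel bush, 32 mm across, 22 mm high, bore 20 mm (grip it by the outside), about 70 g, standing on end on the bench right of the machine; two to four of these are there
- bush_2_mid (a point): centre of a turned steel bush, 32 mm across, 22 mm high, bore 20 mm (grip it by the outside), about 70 g, standing on end on the bench right of the machine; two to four of these are there
- bush_3_mid (a point): centre of a turned steel bush, 32 mm across, 22 mm high, bore 20 mm (grip it by the outside), about 70 g, standing on end on the bench right of the machine; two to four of these are there
- tape_mid (a point): centre of the yellow tape measure, 36 mm thick (its x), 70 mm long (its y; the end hook stands 7 mm out at one end) and 65 mm high, standing on the bed between the pot and the drive head, in the pot's way; grip it across its flanks
- tape_measure: the same tape measure; origin under its middle. The bench left of the machine (x 0.40 to 0.60, y 0.35 to 0.50) is free to put things down
- block_plane: bystander: iron block plane behind the machine, 50 x 155 x 52 mm, origin under its middle
- oil_can: bystander: small red oil can with a spout, 66 x 89 x 151 mm, behind the machine on the left, origin at the foot
- pencil: bystander: red carpenter's pencil, 14 x 166 x 8 mm, lying in front of the machine, origin underneath

How it is judged:
On the way, in this order (a step that is already met when the one before it is completed fails the run):
1. the lid is off the pot (distance between lid_grip and pot above 0.13 m), for 0.2 s.
2. every bush is in the pot (horizontal distance between each of bush_0_mid, bush_1_mid, bush_2_mid, bush_3_mid and pot below 0.045 m and z of bush_0_mid in the frame of pot between 0 and 0.055 m and z of bush_1_mid in the frame of pot between 0 and 0.055 m and z of bush_2_mid in the frame of pot between 0 and 0.055 m and z of bush_3_mid in the frame of pot between 0 and 0.055 m), for 0.2 s.
3. the lid is locked on the pot again (horizontal distance between lid_grip and pot below 0.008 m and z of lid_grip in the frame of pot between 0.0735 and 0.0785 m and angle between the x axis of lid_grip and the x axis of pot, either way round below 0.15 rad), for 0.2 s.
4. the pot is home in its detent (value of joint carriage above 0.1375 m), for 0.2 s.
At the end, for the whole second after the job is handed in: All bushes in the pot; lid locked (within 8 mm of centre, grip bar within 0.15 rad of the pot's x axis, lid_grip 73.5 to 78.5 mm over the pot's floor); carriage beyond 0.1375 m in its home detent; tape measure at rest on the bench (centre below 48 mm), touching no part of the machine (all of step 2 and all of step 3 and value of joint carriage above 0.1375 m and height (world z) of tape_mid between 0.005 and 0.048 m and contact force between tape_measure and deburrer below 0.05 N and linear speed of each of tape_measure, lid below 0.02 m/s and velocity of joint carriage below 0.01 m/s).
It fails at once if the block plane, the oil can or the pencil is shifted more than 3 cm (distance of any of block_plane, oil_can, pencil from where it was at the start of the episode above 0.03 m).
It fails at once if the oil can is tipped over (angle between oil_can's own z axis and vertical above 0.5 rad).
Of bush_0, bush_1, bush_2, bush_3 only 2 to 4 are there at a start; the rules pass over those that are not, and their reading is None.
At some moment in a run one of bush_0, bush_1, bush_2, bush_3, tape_measure may be knocked a few centimetres aside while the robot is not near it.
Once in a run the grip may slacken for a moment while it holds something.
It also fails if it takes over 210 s, if anything falls off the work surface, if the arm or the gripper's body presses on something with over 40 N, if the wrist force passes 120 N, or if a joint passes its speed limit or range.

ROBOT

A 6-joint arm with a two-finger parallel gripper is mounted at the origin on a cart in front of the work surface, level with it; the furniture and walls round the work are solid. World frame = base frame: x ahead of the robot, y to its left, z up, the work surface at z = 0. Lengths are in m, angles in rad, forces in N, time in s.
With the tool pointing down it reaches from about 0.325 to 0.9 m from the base axis. Payload 3.5 kg.
Tool frame: the origin (TCP) lies midway between the tips of the shut fingers; the grasp point (between the pads) lies 19 mm behind it; z points along the fingers, y is the line along which they close (so a half turn about z gives the same grasp; the last joint's range is limited). The gripper opens to 85 mm and grips with 20 to 120 N. Pads are 22 mm wide; open, the fingers measure 114 mm over their backs; the gripper's body (76 mm by 85 mm) begins 54 mm behind the grasp point. The pads swing forward as they close: fully open they stand 13 mm farther back than shut.
Start: joints at [1.163, 0.276, -0.026, 1.268, 0, 1.467], TCP at [0.188, 0.596, 0.231] pointing down, gripper open.
Joint ranges: [-3.12, 3.12], [-0.85, 1.88], [-1.08, 1.24], [-1.95, 2.15], [-1.57, 1.53], [-3.14, 3.14]. Speed limits (rad/s): [2.57, 2.57, 3.14, 3.14, 3.14, 3.14].

INTERFACE

Orientations are given as a 3x3 rotation matrix whose columns are the frame's x, y, z axes.
In Python, from workcell import bot, viewer, ticket gives the robot as it stands. Calls block until the motion is done:
- bot.move_ptp(position, orientation): joint-space move of the TCP to a pose.
- bot.move_linear(position, attitude=None, velocity=0.15, guard=None): straight line of the TCP; attitude=None keeps the orientation; velocity is the mean speed in m/s. With guard (N) it stops when the force on the tool has changed by that much, and returns True; else False.
- bot.goto_joints(angles): joint-space move.
- bot.gripper_to(opening, effort=None): finger opening in m; effort is the grip in N (None keeps the last); returns when the fingers have stopped.
- bot.dwell(seconds).
- bot.ik(position, orientation): joint angles nearest the present ones, or None.
- bot.sense(): the state.
- viewer.snapshot(name): name is "side" or "top"; returns the picture (400x640x3 uint8, red, green, blue); there is no depth.
- viewer.camera_params(name): a dict with "intrinsics" (3x3 intrinsics, pixels), "world_to_cam" (4x4, takes a point from world to camera coordinates). Camera axes: x right, y up, looking along -z (the intrinsics and any distortion apply to the point x, -y, -z); pixel columns grow to the right and rows downward; lengths in m; the calibration is good to about 2 mm. A picture is of the moment at which its call begins. camera_params takes no time and is no camera call.
A pose or a line that the arm cannot do raises bot.Unreachable and nothing moves.
- ticket.sign_off(): hands the job in; it is judged then, once.
The state is a dict: "clock": time; "q": joint angles; "dq": joint speeds; "joint_torque": joint torques, N m; "tool_pos": TCP position; "orientation": TCP orientation; "contact_force": force on the tool from outside, world axes, zero at the start; "ft_torque": the same for the moment, N m; "grip_width": finger opening in m; "grasp_force": force on a finger pad.
Only numpy, scipy, OpenCV 4.12 (cv2) and the standard library are available. Lean on these libraries where they do the work, as an engineer would, in place of code of your own. Each camera call takes 0.05 s, during which the arm holds its last target. There are 200 camera calls.

## Working session

There is one attempt and no reset: what is moved stays moved. The work goes in short steps, each a Python script; the robot and the scene stay as the last script left them, time stands still between calls to the robot, and variables do not carry over. Pictures are saved under pics/ and viewed, at most 14 in all, crops included, and the job is handed in when it is done.

```bash
ls; mkdir -p pics
python3 - <<'E'
from workcell import bot, viewer, ticket
import cv2,numpy as np
for n in("side","top"):
    cv2.imwrite(f"pics/{n}0.png",viewer.snapshot(n)[:,:,::-1])
    p=viewer.camera_params(n);print(n,p);M=np.array(p["world_to_cam"]);print(-M[:3,:3].T@M[:3,3])
s=bot.sense();print(s)
E
```

```text
pics
side {'intrinsics': array([[464.32721282,   0.        , 322.75864305],
       [  0.        , 464.32721282, 211.38683172],
       [  0.        ,   0.        ,   1.        ]]), 'world_to_cam': array([[ 0.99235938, -0.12326302, -0.00539402, -0.60320211],
       [ 0.11216232,  0.88304984,  0.45567817, -0.09288116],
       [-0.05140508, -0.45280151,  0.89012825, -1.36939667],
       [ 0.        ,  0.        ,  0.        ,  1.        ]])}
[ 0.5386171 -0.6123987  1.2580089]
top {'intrinsics': array([[431.25269739,   0.        , 322.44093682],
       [  0.        , 431.25269739, 201.51388786],
       [  0.        ,   0.        ,   1.        ]]), 'world_to_cam': array([[-0.02465113, -0.99967395,  0.00665683, -0.01649673],
       [ 0.99787155, -0.02420346,  0.06055222, -0.5865888 ],
       [-0.06037136,  0.00813534,  0.99814283, -1.2194509 ],
       [ 0.        ,  0.        ,  0.        ,  1.        ]])}
[ 0.5113137  -0.02076818  1.25281524]
{'clock': 0.1, 'q': array([ 1.16261384e+00,  2.77082203e-01, -2.77482593e-02,  1.26799958e+00,
       -1.86456778e-05,  1.46737994e+00]), 'dq': array([-0.00046348, -0.00103764,  0.00187551,  0.00200435,  0.00175903,
       -0.00029563]), 'joint_torque': array([ 5.94447847e-04, -4.46708071e+01,  2.96128571e+01,  8.41757341e-03,
       -2.55207328e-05, -7.62523314e-06]), 'tool_pos': array([0.18728589, 0.5955376 , 0.2302537 ]), 'orientation': array([[-9.53917094e-01,  3.00069249e-01, -7.90150481e-04],
       [ 3.00070228e-01,  9.53915272e-01, -1.87402888e-03],
       [ 1.91398175e-04, -2.02476881e-03, -9.99997932e-01]]), 'contact_force': array([ 0.00938869, -0.48105065, -0.10482026]), 'ft_torque': array([0.0234991 , 0.02815223, 0.00364687]), 'grasp_force': 0.0, 'grip_width': 0.08530814400765423}
```

View pics/side0.png

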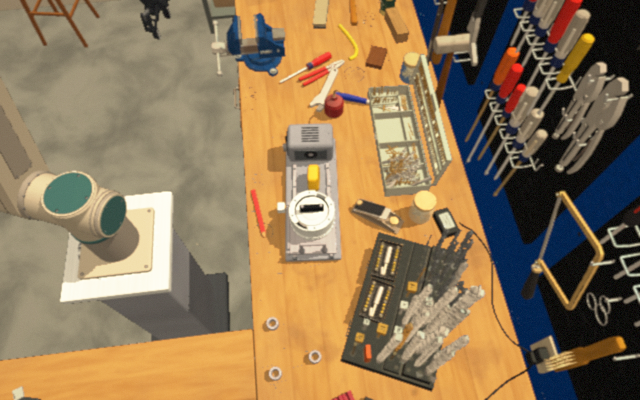

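View pics/top0.png

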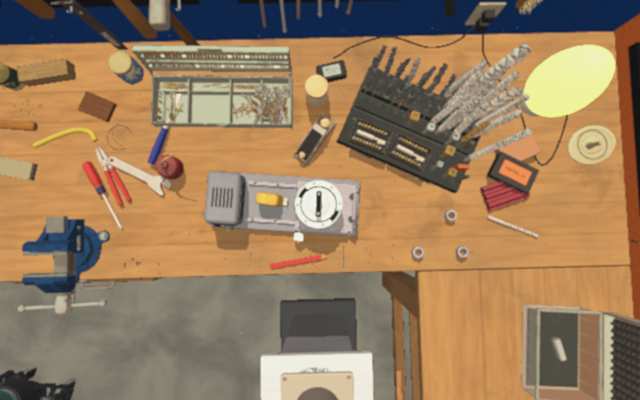

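The side view shows the pot at about (311,211), the tape at (312,178) and bushes at (271,323), (275,373) and (314,356). The top view shows the pot at (318,204), the tape at (268,199) and three bushes at (451,215), (462,252) and (418,252).

```bash
cat > h.py <<'E'
import numpy as np,cv2
from workcell import bot,viewer,ticket
C={}
for n in("side","top"):
    p=viewer.camera_params(n);C[n]=(np.array(p["intrinsics"]),np.array(p["world_to_cam"]))
def ray(n,u,v):
    K,M=C[n];d=np.linalg.solve(K,[u,v,1.]);d=np.array([d[0],-d[1],-d[2]])
    return -M[:3,:3].T@M[:3,3],M[:3,:3].T@d
def onz(n,u,v,z):
    o,d=ray(n,u,v);return (o+d*(z-o[2])/d[2])
def proj(n,P):
    K,M=C[n];c=M[:3,:3]@np.asarray(P,float)+M[:3,3];q=K@[c[0],-c[1],-c[2]];return q[:2]/q[2]
def R(yaw): # tool down, tool y (closing line) at world angle yaw
    y=np.array([np.cos(yaw),np.sin(yaw),0]);z=np.array([0,0,-1.]);return np.column_stack([np.cross(y,z),y,z])
def blobs(n,mask,box,amin=8):
    x0,y0,x1,y1=box;m=np.zeros_like(mask);m[y0:y1,x0:x1]=mask[y0:y1,x0:x1]
    k,l,s,c=cv2.connectedComponentsWithStats(m.astype(np.uint8))
    return [(s[i,4],c[i],l==i) for i in np.argsort(-s[:,4]) if i and s[i,4]>=amin]
E
python3 - <<'E'
from h import *
a=cv2.imread("pics/top0.png");b=cv2.imread("pics/side0.png")
A=cv2.resize(a[160:280,195:375],None,fx=4.4,fy=4.4,interpolation=cv2.INTER_CUBIC)
B=cv2.resize(b[110:270,240:370],None,fx=3.4,fy=3.4,interpolation=cv2.INTER_CUBIC)
cv2.imwrite("pics/cA.png",A);cv2.imwrite("pics/cB.png",B)
for n,im in(("top",a),("side",b)):
    h=cv2.cvtColor(im,cv2.COLOR_BGR2HSV);H,S,V=h[...,0].astype(int),h[...,1].astype(int),h[...,2].astype(int)
    bx=dict(top=((300,180,338,228),(250,185,290,215),(400,200,480,265)),side=((290,190,335,232),(295,160,330,195),(255,310,330,385)))[n]
    for nm,m,bb,z in(("grip",V<70,bx[0],.13),("tape",(H>18)&(H<34)&(S>150)&(V>150),bx[1],.087),("bush",(S<60)&(V>90),bx[2],.022)):
        for ar,c,mm in blobs(n,m,bb)[:4]:
            ys,xs=np.nonzero(mm);P=np.array([onz(n,x,y,z)[:2] for x,y in zip(xs,ys)]);w,v=np.linalg.eigh(np.cov(P.T))
            print(n,nm,ar,c.round(1),P.mean(0).round(4),"ang",np.degrees(np.arctan2(v[1,1],v[0,1])).round(1),np.sqrt(w).round(4))
E
```

```text
top grip 40 [318.1 203.6] [ 0.574  -0.0185] ang 176.2 [0.002 0.011]
top grip 15 [302.3 192.7] [0.6035 0.0222] ang 142.9 [0.0013 0.0072]
top grip 14 [333.9 215.3] [ 0.5426 -0.0588] ang 144.1 [0.0014 0.0069]
top tape 226 [267.5 198.4] [0.5938 0.1181] ang 82.4 [0.0081 0.0168]
top bush 76 [450.7 215. ] [ 0.5384 -0.3964] ang 93.3 [0.0088 0.0096]
top bush 71 [462.  251.5] [ 0.4335 -0.4243] ang 85.5 [0.0083 0.0095]
top bush 68 [417.1 251.9] [ 0.4358 -0.2964] ang 93.8 [0.0091 0.0093]
side grip 114 [311.4 208.2] [ 0.5742 -0.0249] ang 178.2 [0.0051 0.016 ]
side tape 262 [313.1 176.8] [0.592  0.1008] ang 84.3 [0.0092 0.0238]
side bush 64 [274.9 372.7] [ 0.4327 -0.4252] ang 104.8 [0.0086 0.0095]
side bush 61 [271.8 323.1] [ 0.4342 -0.2983] ang 115.5 [0.0082 0.0101]
side bush 58 [314.3 356.3] [ 0.5367 -0.3974] ang 64.6 [0.0089 0.0092]
```

View pics/cA.png

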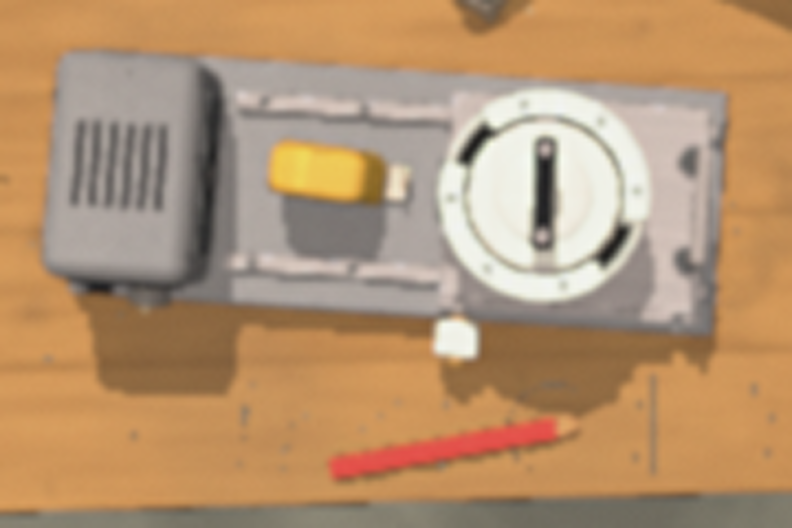

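View pics/cB.png

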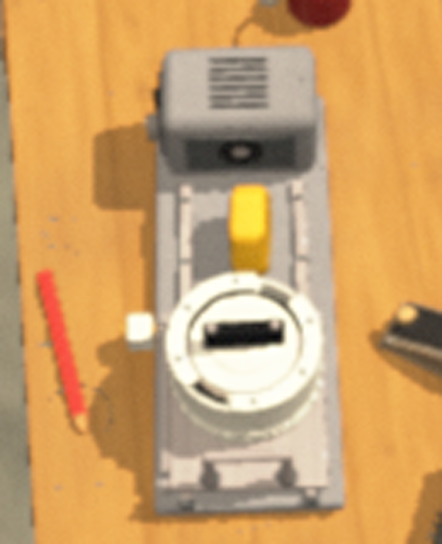

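The crops show the lid locked, with its lug gaps at about (302,193) and (334,215) in the top view. The tape is between the pot and the head with its hook toward the pot, and the bar posts are on the -y side. Next I'll get the machine yaw and pot centre.

Run:
```python
from h import *
A=lambda x,y:(x/4.4+195-.4,y/4.4+160-.4)
B=lambda x,y:(x/3.4+240-.4,y/3.4+110-.4)
for n,f,pts in(("top",A,[((725,95),(215,60)),((712,330),(235,300))]),("side",B,[((158,508),(158,150)),((342,505),(322,180))])):
    for p,q in pts:
        P,Q=onz(n,*f(*p),.022),onz(n,*f(*q),.022);d=Q-P;print(n,P[:2].round(4),Q[:2].round(4),"yaw",np.degrees(np.arctan2(d[1],d[0])).round(2)-90)
for n,box in(("top",(292,175,345,232)),("side",(285,185,340,245))):
    im=cv2.imread(f"pics/{n}0.png");h=cv2.cvtColor(im,cv2.COLOR_BGR2HSV)
    m=((h[...,1]<45)&(h[...,2]>205))
    bl=blobs(n,m,box)[0];cs,_=cv2.findContours(bl[2].astype(np.uint8),cv2.RETR_EXTERNAL,cv2.CHAIN_APPROX_NONE)
    P=np.array([onz(n,*p[0],.105)[:2] for p in max(cs,key=len)]);hl=cv2.convexHull(P.astype(np.float32))
    print(n,bl[0],cv2.fitEllipse(hl),cv2.minEnclosingCircle(P.astype(np.float32)))
    g=blobs(n,h[...,2]<70,box,5)
    for a,c,mm in g[:4]: print(a,c.round(1),onz(n,*c,.105)[:2].round(4),onz(n,*c,.130)[:2].round(4))
```

```text
top [ 0.6416 -0.1382] [0.6725 0.1936] yaw -5.310000000000002
top [ 0.4891 -0.1252] [0.516  0.1828] yaw -5.010000000000005
side [ 0.4878 -0.1214] [0.5192 0.2365] yaw -5.019999999999996
side [ 0.6408 -0.1381] [0.6676 0.1838] yaw -4.760000000000005
top 1494 ((0.5773259401321411, -0.024333668872714043), (0.1313495934009552, 0.14232474565505981), 169.64111328125) ((0.5860615968704224, -0.026086019352078438), 0.07723722606897354)
40 [318.1 203.6] [ 0.5754 -0.0185] [ 0.574  -0.0185]
15 [302.3 192.7] [0.6055 0.0231] [0.6035 0.0222]
14 [333.9 215.3] [ 0.5433 -0.0596] [ 0.5426 -0.0588]
side 1118 ((0.5746479630470276, -0.011663204059004784), (0.12863366305828094, 0.14716888964176178), 35.078514099121094) ((0.5768768787384033, -0.002661819104105234), 0.07805769145488739)
114 [311.4 208.2] [ 0.575  -0.0119] [ 0.5742 -0.0249]
```

```bash
cat >> h.py <<'E'
D=np.radians
YM=D(-5.0); POT=np.array([.5742,-.019])
EY=np.array([-np.sin(YM),np.cos(YM)]); EX=np.array([np.cos(YM),np.sin(YM)])
def st(t=""):
    s=bot.sense();print(t,"t",round(s["clock"],1),"p",s["tool_pos"].round(4),"F",s["contact_force"].round(1),"Tz",s["ft_torque"].round(2),"w",round(s["grip_width"],4),"g",round(s["grasp_force"],1));return s
def P3(xy,z): return [xy[0],xy[1],z]
E
python3 - <<'E'
from h import *
for nm,xy,z in(("lid",POT,.105),("park",(.48,.42),.03),("tape",(.593,.112),.05),("b",(.4342,-.2975),.01),("b",(.433,-.425),.01),("b",(.5375,-.397),.01),("push",POT-.11*EY,.075)):
    for a in(-93.5,-63.5,-33.5,-3.5,26.5,56.5,86.5,116.5,146.5):
        q=bot.ik(P3(xy,z),R(D(a)));print(nm,a,None if q is None else np.round(q,2)[[0,4,5]])
E
```

```text
lid -93.5 [-0.15  0.    3.06]
lid -63.5 [-0.15  0.    2.53]
lid -33.5 [-0.15  0.    2.01]
lid -3.5 [-0.15  0.    1.49]
lid 26.5 [-0.15  0.    0.96]
lid 56.5 [-0.15  0.    0.44]
lid 86.5 [-0.15  0.   -0.08]
lid 116.5 [-0.15  0.   -0.61]
lid 146.5 [-0.15  0.   -1.13]
park -93.5 [ 0.62  0.   -2.46]
park -63.5 [ 0.62  0.   -2.99]
park -33.5 [0.62 0.   2.77]
park -3.5 [0.62 0.   2.25]
park 26.5 [0.62 0.   1.73]
park 56.5 [0.62 0.   1.2 ]
park 86.5 [0.62 0.   0.68]
park 116.5 [0.62 0.   0.16]
park 146.5 [ 0.62  0.   -0.37]
tape -93.5 [ 0.08  0.   -3.  ]
tape -63.5 [0.08 0.   2.76]
tape -33.5 [0.08 0.   2.24]
tape -3.5 [0.08 0.   1.71]
tape 26.5 [0.08 0.   1.19]
tape 56.5 [0.08 0.   0.66]
tape 86.5 [0.08 0.   0.14]
tape 116.5 [ 0.08  0.   -0.38]
tape 146.5 [ 0.08  0.   -0.91]
b -93.5 [-0.72  0.    2.48]
b -63.5 [-0.72  0.    1.96]
b -33.5 [-0.72  0.    1.43]
b -3.5 [-0.72  0.    0.91]
b 26.5 [-0.72  0.    0.38]
b 56.5 [-0.72  0.   -0.14]
b 86.5 [-0.72  0.   -0.66]
b 116.5 [-0.72  0.   -1.19]
b 146.5 [-0.72  0.   -1.71]
b -93.5 [-0.88  0.    2.32]
b -63.5 [-0.88  0.    1.8 ]
b -33.5 [-0.88  0.    1.27]
b -3.5 [-0.88  0.    0.75]
b 26.5 [-0.88  0.    0.23]
b 56.5 [-0.88  0.   -0.3 ]
b 86.5 [-0.88  0.   -0.82]
b 116.5 [-0.88  0.   -1.35]
b 146.5 [-0.88  0.   -1.87]
b -93.5 [-0.73  0.    2.47]
b -63.5 [-0.73  0.    1.95]
b -33.5 [-0.73  0.    1.42]
b -3.5 [-0.73  0.    0.9 ]
b 26.5 [-0.73  0.    0.38]
b 56.5 [-0.73  0.   -0.15]
b 86.5 [-0.73  0.   -0.67]
b 116.5 [-0.73  0.   -1.2 ]
b 146.5 [-0.73  0.   -1.72]
push -93.5 [-0.34  0.    2.87]
push -63.5 [-0.34  0.    2.34]
push -33.5 [-0.34  0.    1.82]
push -3.5 [-0.34  0.    1.3 ]
push 26.5 [-0.34  0.    0.77]
push 56.5 [-0.34  0.    0.25]
push 86.5 [-0.34  0.   -0.27]
push 116.5 [-0.34  0.   -0.8 ]
push 146.5 [-0.34  0.   -1.32]
```

Run:
```python
from h import *
r=R(D(86.5))
bot.move_ptp(P3(POT,.24),r); bot.gripper_to(.045)
st("above")
print(bot.move_linear(P3(POT,.150),velocity=.15))
print(bot.move_linear(P3(POT,.1045),velocity=.05,guard=6));st("down")
bot.gripper_to(.008,effort=40);st("grip")
```

```text
above t 3.1 p [ 0.5742 -0.0189  0.24  ] F [-0.1 -0.5 -0.3] Tz [-0.   -0.05 -0.01] w 0.0449 g 0.0
False
False
down t 5.0 p [ 0.5746 -0.0191  0.1049] F [0.3 0.1 0.6] Tz [-0.01 -0.02  0.01] w 0.0453 g 0.0
grip t 5.3 p [ 0.5746 -0.0187  0.1051] F [0.  1.6 2.3] Tz [ 0.3   0.1  -0.08] w 0.0136 g 42.0
```

Run:
```python
from h import *
bot.gripper_to(.008,effort=90)
for d in(.003,.0075):
    bot.move_linear(P3(POT,.1045-d),velocity=.03);st(d)
for a in range(10,61,10):
    bot.move_linear(P3(POT,.1045-.0075),R(D(86.5+a)),velocity=.05);st(a)
```

```text
0.003 t 5.8 p [ 0.5747 -0.0188  0.1026] F [-3.3  1.6  8.3] Tz [ 0.41  0.46 -0.01] w 0.0124 g 91.4
0.0075 t 6.1 p [ 0.5747 -0.0188  0.0989] F [-4.3  2.1 12.5] Tz [ 0.47  0.81 -0.  ] w 0.0122 g 92.0
10 t 6.4 p [ 0.576  -0.0195  0.0994] F [-1.5  0.9 11.4] Tz [0.17 0.48 0.23] w 0.0123 g 92.2
20 t 6.8 p [ 0.5766 -0.0197  0.0997] F [-0.8 -0.2 10.8] Tz [0.09 0.39 0.31] w 0.0125 g 92.2
30 t 7.1 p [ 0.5768 -0.0198  0.0998] F [-0.8  0.6 11.4] Tz [0.13 0.28 0.26] w 0.0124 g 92.2
40 t 7.4 p [ 0.577  -0.0198  0.0998] F [-0.9 -0.1 12.3] Tz [0.08 0.27 0.2 ] w 0.0122 g 92.2
50 t 7.7 p [ 0.5771 -0.0198  0.0998] F [-0.3 -0.4 12.1] Tz [0.07 0.23 0.21] w 0.0121 g 92.2
60 t 8.1 p [ 0.5771 -0.0198  0.0998] F [ 0.2  0.8 11.8] Tz [0.12 0.2  0.26] w 0.0124 g 92.1
```

Run:
```python
from h import *
def yw(): 
    o=bot.sense()["orientation"];print("yaw",np.degrees(np.arctan2(o[1,1],o[0,1])).round(2),"tilt",o[:,2].round(3))
yw();bot.move_linear(P3(POT,.097),R(D(86.5+62)),velocity=.05);st();yw()
for z in(.1045,.110,.118,.13):
    print(bot.move_linear(P3(POT,z),velocity=.04,guard=25));st(z);yw()
```

```text
yaw 146.54 tilt [ 0.006 -0.002 -1.   ]
 t 8.3 p [ 0.5767 -0.0196  0.0998] F [ 0.1  0.6 11.5] Tz [ 0.2   0.34 -0.23] w 0.0124 g 92.2
yaw 148.45 tilt [ 0.005 -0.001 -1.   ]
False
0.1045 t 8.6 p [ 0.5762 -0.0195  0.1058] F [ 3.1 -0.1  4.6] Tz [ 0.09 -0.34 -0.1 ] w 0.0124 g 91.1
yaw 148.48 tilt [ 0.004 -0.001 -1.   ]
False
0.11 t 8.9 p [ 0.5725 -0.0189  0.1087] F [-0.3 -0.1 -0.7] Tz [-0.02  0.03 -0.04] w 0.0121 g 90.2
yaw 148.5 tilt [-0.004  0.    -1.   ]
False
0.118 t 9.3 p [ 0.5743 -0.019   0.1182] F [ 0.5  0.5 -2.3] Tz [ 0.01 -0.04  0.  ] w 0.0122 g 90.2
yaw 148.5 tilt [ 0. -0. -1.]
False
0.13 t 9.7 p [ 0.5746 -0.0191  0.1305] F [ 1.2 -0.2 -2.5] Tz [0.   0.08 0.01] w 0.0121 g 90.2
yaw 148.5 tilt [ 0.001 -0.    -1.   ]
```

Run:
```python
from h import *
r=R(D(148.5));L=(.47,.42)
bot.move_linear(P3(POT,.24),velocity=.25);st()
bot.move_ptp(P3(L,.12),r);st()
bot.move_linear(P3(L,.03),velocity=.2)
print(bot.move_linear(P3(L,.008),velocity=.04,guard=4));st("placed")
bot.gripper_to(.04);st()
bot.move_linear(P3(L,.12),velocity=.25)
B=[(.4342,-.2975)]
bot.move_ptp([.434,-.2975,.16],R(D(56.5)));st()
for n in("side","top"): cv2.imwrite(f"pics/{n}1.png",viewer.snapshot(n)[:,:,::-1])
a=cv2.imread("pics/top1.png");b=cv2.imread("pics/side1.png")
cv2.imwrite("pics/v1.png",np.hstack([cv2.resize(a[150:280,140:480],None,fx=1.5,fy=1.5),cv2.resize(b[90:390,230:350],None,fx=.65*1.0,fy=.65)]) if 0 else cv2.resize(a[150:280,130:480],None,fx=2.2,fy=2.2,interpolation=cv2.INTER_CUBIC))
```

```text
t 10.3 p [ 0.5737 -0.0189  0.2391] F [-0.3  0.3 -2.1] Tz [ 0.04  0.06 -0.02] w 0.013 g 59.5
 t 12.0 p [0.4709 0.4193 0.1203] F [ 0.   0.4 -0.7] Tz [-0.02 -0.05 -0.  ] w 0.0125 g 91.2
True
placed t 13.1 p [0.4706 0.4205 0.0112] F [0.2 0.2 3.4] Tz [ 0.11 -0.11  0.02] w 0.0121 g 92.3
 t 13.5 p [0.469  0.4193 0.01  ] F [-0.9 -0.2 -0.2] Tz [-0.    0.03  0.05] w 0.0398 g 0.0
 t 16.6 p [ 0.4344 -0.2969  0.1599] F [-0.1  0.8 -0.5] Tz [-0.08 -0.03  0.03] w 0.0401 g 0.0
```

View pics/v1.png

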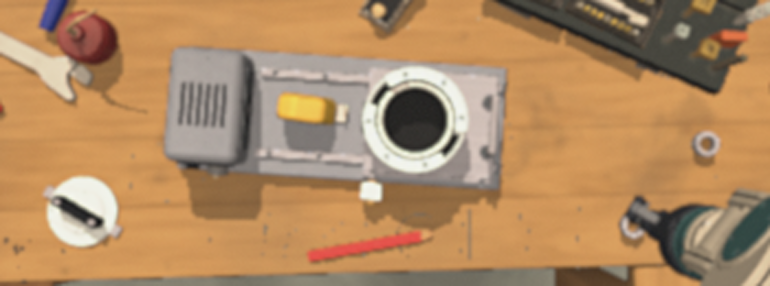

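The lid is flat on the bench at the left and its bar is visible. The pot is open and bushes 2 and 3 haven't moved. Now the bushes.

```bash
cat >> h.py <<'E'
def find_bushes():
    out=[]
    for n in("side","top"):
        h=cv2.cvtColor(viewer.snapshot(n),cv2.COLOR_RGB2HSV);m=(h[...,1]<60)&(h[...,2]>90)
        for a,c,mm in blobs(n,m,(0,0,640,400)):
            p=onz(n,*c,.022)[:2]
            if 35<a<110 and .36<p[0]<.62 and -.52<p[1]<-.16: out.append((n,a,p.round(4)))
    return out
def pick(xy,yaw):
    bot.move_ptp(P3(xy,.08),R(yaw)); bot.gripper_to(.050)
    bot.move_linear(P3(xy,.010),velocity=.12,guard=8)
    bot.gripper_to(.02,effort=60);st("pick")
    bot.move_linear(P3(xy,.19),velocity=.3);s=st("lift");return s["grip_width"]>.027
def drop(i,d=.020,th=(25,145,265)):
    t=D(th[i]);xy=POT+d*np.array([np.cos(t),np.sin(t)]);yaw=(t+np.pi/2+.3)%np.pi-.3
    bot.move_ptp(P3(xy,.19),R(yaw))
    bot.move_linear(P3(xy,.098),velocity=.15,guard=10);st("in")
    bot.gripper_to(.044);bot.move_linear(P3(xy,.19),velocity=.3)
E
python3 - <<'E'
from h import *
im=cv2.imread("pics/top1.png");h=cv2.cvtColor(im,cv2.COLOR_BGR2HSV)
b=blobs("top",h[...,2]<75,(292,175,345,232))[0];print(b[0],b[1],[onz("top",*b[1],z)[:2].round(4) for z in(.04,.09,.105)])
print(find_bushes())
if pick((.4345,-.298),D(56.5)):
    drop(0);print(find_bushes())
E
```

```text
598 [318.09866221 203.96822742] [array([ 0.578 , -0.0183]), array([ 0.5753, -0.0184]), array([ 0.5745, -0.0184])]
[('side', np.int32(64), array([ 0.4361, -0.1838])), ('side', np.int32(63), array([ 0.4327, -0.4251])), ('side', np.int32(60), array([ 0.4346, -0.2989])), ('side', np.int32(55), array([ 0.5367, -0.3982])), ('top', np.int32(77), array([ 0.5383, -0.3963])), ('top', np.int32(64), array([ 0.4519, -0.3124])), ('top', np.int32(43), array([ 0.4309, -0.2928])), ('top', np.int32(38), array([ 0.439 , -0.3797]))]
pick t 18.6 p [ 0.4355 -0.2988  0.0115] F [0.2 1.5 7. ] Tz [0.16 0.14 0.03] w 0.0292 g 59.0
lift t 19.3 p [ 0.4337 -0.2973  0.1886] F [ 0.6  0.1 -2.2] Tz [-0.03  0.06  0.01] w 0.0292 g 59.2
in t 21.3 p [ 0.593  -0.0111  0.0988] F [0.  0.5 0.6] Tz [-0.03 -0.06 -0.03] w 0.0295 g 59.3
[('side', np.int32(64), array([ 0.4324, -0.425 ])), ('side', np.int32(60), array([ 0.5372, -0.3974])), ('top', np.int32(76), array([ 0.5384, -0.3964])), ('top', np.int32(71), array([ 0.4335, -0.4243]))]
```

Run:
```python
from h import *
for i,xy in((1,(.433,-.4246)),(2,(.5378,-.397))):
    if not pick(xy,D(56.5)): print("miss");break
    drop(i);f=find_bushes();print(f)
bot.move_ptp([.47,.30,.22],R(D(90)));cv2.imwrite("pics/top2.png",viewer.snapshot("top")[:,:,::-1])
im=cv2.imread("pics/top2.png");c=cv2.resize(im[175:235,285:350],None,fx=9,fy=9,interpolation=cv2.INTER_CUBIC)
cv2.imwrite("pics/v2.png",cv2.convertScaleAbs(c,alpha=1.6,beta=10));st()
```

```text
pick t 25.1 p [ 0.4339 -0.4257  0.0116] F [0.5 0.  6.2] Tz [0.08 0.15 0.02] w 0.0289 g 59.2
lift t 25.9 p [ 0.4322 -0.4237  0.1883] F [ 0.   0.3 -1.3] Tz [0.01 0.02 0.04] w 0.0291 g 59.2
in t 28.3 p [ 0.5585 -0.0079  0.0986] F [-0.3 -0.1  0.1] Tz [ 0.04 -0.06 -0.01] w 0.0289 g 59.3
[('side', np.int32(57), array([ 0.5369, -0.3972])), ('top', np.int32(76), array([ 0.5384, -0.3964]))]
pick t 31.9 p [ 0.5389 -0.398   0.0118] F [-0.4  1.3  5.8] Tz [0.05 0.1  0.08] w 0.0294 g 59.3
lift t 32.6 p [ 0.5368 -0.3961  0.1881] F [ 0.3  0.4 -1.2] Tz [-0.03  0.08 -0.01] w 0.0291 g 59.2
in t 34.9 p [ 0.5732 -0.0394  0.0987] F [0.5 0.1 0.5] Tz [-0.    0.04 -0.  ] w 0.0292 g 59.3
[]
 t 37.1 p [0.4703 0.2991 0.2195] F [ 0.7  0.  -0.7] Tz [ 0.02  0.01 -0.02] w 0.0441 g 0.0
```

View pics/v2.png

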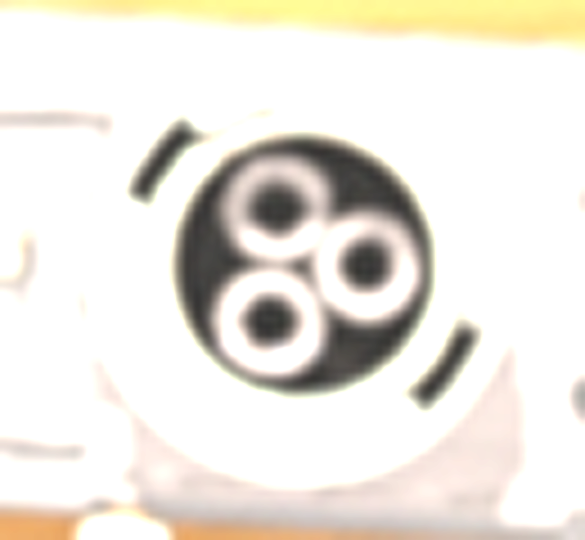

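All three bushes stand on the pot floor, and the lug gaps are clear. Next I'll pick up the lid, after checking its position on the bench.

Run:
```python
from h import *
im=cv2.imread("pics/top1.png");h=cv2.cvtColor(im,cv2.COLOR_BGR2HSV)
b=blobs("top",h[...,2]<75,(150,230,185,265))[0];ys,xs=np.nonzero(b[2]);P=np.array([onz("top",x,y,.036)[:2] for x,y in zip(xs,ys)]);w,v=np.linalg.eigh(np.cov(P.T))
print(b[0],b[1],P.mean(0),np.degrees(np.arctan2(v[1,1],v[0,1])))
r=R(D(148.5));L=(.47,.42)
bot.move_ptp(P3(L,.12),r)
bot.gripper_to(.045)
bot.move_linear(P3(L,.0112),velocity=.1,guard=6);st()
bot.gripper_to(.008,effort=90);st("grip")
bot.move_linear(P3(L,.24),velocity=.2);st("lift")
bot.move_ptp(P3(POT,.24),R(D(144.5)));st("above")
bot.move_linear(P3(POT,.135),velocity=.15);st()
for n in("side","top"): cv2.imwrite(f"pics/{n}3.png",viewer.snapshot(n)[:,:,::-1])
a=cv2.imread("pics/side3.png");cv2.imwrite("pics/v3.png",cv2.resize(a[150:270,250:400],None,fx=4,fy=4,interpolation=cv2.INTER_CUBIC))
```

```text
74 [164.97297297 245.85135135] [0.47116722 0.41357499] 60.879080268251194
 t 39.4 p [0.4707 0.4205 0.012 ] F [-0.1 -0.6  0.1] Tz [0.03 0.02 0.01] w 0.0453 g 0.0
grip t 39.8 p [0.4707 0.4205 0.0122] F [ 0.6 -1.1  3.5] Tz [-0.    0.09  0.03] w 0.0123 g 90.6
lift t 41.1 p [0.4691 0.4194 0.2382] F [-1.  -0.  -2.8] Tz [-0.03 -0.   -0.02] w 0.0123 g 89.7
above t 42.7 p [ 0.5743 -0.0181  0.24  ] F [ 0.4  0.5 -1.7] Tz [-0.01 -0.    0.02] w 0.0123 g 89.7
 t 43.6 p [ 0.5751 -0.0189  0.1359] F [ 0.9 -0.6 -1.1] Tz [-0.05 -0.02 -0.01] w 0.0122 g 89.7
```

View pics/v3.png

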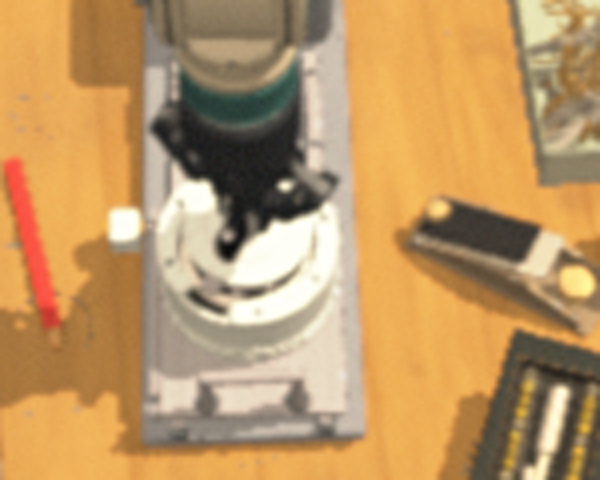

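The side view shows the lid held over the pot mouth, with the near lug by the gap at crop (208,300). The bench measurement suggests the lid sits about 6 mm off along its bar, so I'll check that against the disc outline.

Run:
```python
from h import *
for n in("top","side"):
    im=cv2.imread(f"pics/{n}1.png");h=cv2.cvtColor(im,cv2.COLOR_BGR2HSV)
    u,v=proj(n,(.47,.42,.006)).astype(int);box=(u-32,v-32,u+32,v+32)
    for a,c,mm in blobs(n,(h[...,1]<70)&(h[...,2]>150),box,30)[:3]:
        cs,_=cv2.findContours(mm.astype(np.uint8),cv2.RETR_EXTERNAL,cv2.CHAIN_APPROX_NONE)
        P=np.array([onz(n,*p[0],.006)[:2] for p in max(cs,key=len)],np.float32)
        print(n,a,c.round(1),onz(n,*c,.006)[:2].round(4),cv2.minEnclosingCircle(P),P.min(0),P.max(0))
    for a,c,mm in blobs(n,h[...,2]<75,box,10)[:3]: print("bar",n,a,c.round(1),onz(n,*c,.036)[:2].round(4))
```

```text
top 695 [167.5 245.5] [0.4709 0.4172] ((0.4696316719055176, 0.41852420568466187), 0.055684879422187805) [0.4265108  0.36988065] [0.51560456 0.4671392 ]
bar top 74 [165.  245.9] [0.4712 0.4136]
side 368 [267.4 113.9] [0.4704 0.4175] ((0.47109317779541016, 0.41966819763183594), 0.05427778512239456) [0.42501667 0.37330437] [0.51407593 0.4664866 ]
side 200 [293.5 134.5] [0.55   0.3205] ((0.5513418912887573, 0.3207108974456787), 0.04134807735681534) [0.53182817 0.28062522] [0.5687227 0.360918 ]
side 106 [236.7 119.5] [0.3658 0.4066] ((0.36527252197265625, 0.41002410650253296), 0.05925348401069641) [0.35792193 0.35132912] [0.374951   0.46871912]
bar side 65 [266.7 110.2] [0.4706 0.4087]
```

Run:
```python
from h import *
print(bot.move_linear(P3(POT,.118),velocity=.05,guard=6));st()
for z in(.114,.112,.110,.108,.106):
    g=bot.move_linear(P3(POT,z),velocity=.03,guard=7);s=st(z)
    if g: print("guard");break
```

```text
False
 t 44.1 p [ 0.5737 -0.019   0.1174] F [ 0.7  0.1 -1.8] Tz [-0.04 -0.02  0.06] w 0.0125 g 89.7
0.114 t 44.4 p [ 0.5741 -0.019   0.1138] F [ 0.3  0.2 -1.5] Tz [ 0.03 -0.05 -0.02] w 0.0122 g 89.7
0.112 t 44.7 p [ 0.5741 -0.019   0.1119] F [-0.3 -0.1 -1.3] Tz [-0.01  0.02  0.05] w 0.0123 g 89.7
0.11 t 44.9 p [ 0.574  -0.019   0.1098] F [-0.1  0.2 -0.3] Tz [-0.    0.01  0.  ] w 0.0122 g 89.7
0.108 t 45.2 p [ 0.5746 -0.019   0.1086] F [-0.4 -0.2  3.1] Tz [0.04 0.17 0.01] w 0.0122 g 90.1
0.106 t 45.4 p [ 0.5747 -0.019   0.1066] F [-0.1  0.3  5.5] Tz [ 0.08  0.2  -0.02] w 0.0123 g 90.4
```

Run:
```python
from h import *
bot.move_linear(P3(POT,.0965),velocity=.03);st("press")
s=bot.sense();z=.0965
if s["tool_pos"][2]>.1005: z=.0965-(s["tool_pos"][2]-.0998);bot.move_linear(P3(POT,z),velocity=.03);st("press2")
for a in(134,124,114,104,94,88,85,83):
    bot.move_linear(P3(POT,z),R(D(a)),velocity=.05);s=st(a);o=s["orientation"];print(np.degrees(np.arctan2(o[1,1],o[0,1])).round(1))
    if abs(s["ft_torque"][2])>1.2: print("stop");break
```

```text
press t 45.9 p [ 0.5747 -0.0191  0.0986] F [-4.9  0.1 13.7] Tz [ 0.09  1.01 -0.05] w 0.012 g 91.9
134 t 46.2 p [ 0.5764 -0.0192  0.0993] F [-2.3  0.  13.5] Tz [ 0.2   0.58 -0.25] w 0.012 g 91.9
134.0
124 t 46.6 p [ 0.577  -0.0193  0.0995] F [-1.6  0.3 12.9] Tz [ 0.14  0.45 -0.32] w 0.0123 g 91.9
123.9
114 t 46.9 p [ 0.5773 -0.0194  0.0996] F [-2.   1.2 12.2] Tz [ 0.14  0.26 -0.34] w 0.0121 g 91.8
113.9
104 t 47.2 p [ 0.5774 -0.0195  0.0996] F [-0.3 -0.1 13.4] Tz [ 0.09  0.24 -0.27] w 0.0118 g 91.8
103.9
94 t 47.5 p [ 0.5773 -0.0194  0.0996] F [-0.7 -0.5 12.3] Tz [ 0.14  0.29 -0.28] w 0.0119 g 91.8
93.9
88 t 47.8 p [ 0.5772 -0.0193  0.0996] F [-0.7  1.5 13.3] Tz [ 0.09  0.27 -0.24] w 0.0122 g 91.8
88.0
85 t 48.0 p [ 0.5773 -0.0194  0.0996] F [-0.3  1.2 12.5] Tz [ 0.05  0.27 -0.01] w 0.0123 g 91.8
85.0
83 t 48.3 p [ 0.5773 -0.0194  0.0996] F [-0.3  0.6 12.9] Tz [0.07 0.31 0.06] w 0.0125 g 91.8
83.0
```

Run:
```python
from h import *
bot.move_linear(P3(POT,.0965),R(D(85)),velocity=.05);st()
for z in(.100,.103,.106,.108):
    bot.move_linear(P3(POT,z),velocity=.03);st(z)
bot.gripper_to(.03);st("open")
```

```text
t 48.5 p [ 0.5773 -0.0194  0.0996] F [-0.8  0.9 13.3] Tz [ 0.08  0.31 -0.1 ] w 0.0122 g 91.8
0.1 t 48.8 p [ 0.5773 -0.0194  0.1026] F [1.3 0.3 9.4] Tz [-0.01 -0.   -0.05] w 0.0121 g 91.5
0.103 t 49.1 p [ 0.5773 -0.0194  0.105 ] F [2.1 0.4 6.3] Tz [ 0.02 -0.27 -0.07] w 0.0125 g 91.1
0.106 t 49.3 p [ 0.577  -0.0194  0.1062] F [ 5.5 -0.7 -1.8] Tz [-0.1  -0.98 -0.03] w 0.0119 g 94.2
0.108 t 49.6 p [ 0.5769 -0.0194  0.1063] F [ 10.   -1.5 -12.5] Tz [-0.21 -1.86  0.02] w 0.0123 g 92.6
open t 49.9 p [ 0.5737 -0.0189  0.1078] F [ 0.2  0.  -0.7] Tz [ 0.   -0.02 -0.04] w 0.03 g 0.0
```

Run:
```python
from h import *
bot.move_linear(P3(POT,.24),velocity=.3);bot.move_ptp([.45,-.28,.2],R(D(85)))
for n in("side","top"):
    im=viewer.snapshot(n)[:,:,::-1].copy();cv2.imwrite(f"pics/{n}4.png",im)
    h=cv2.cvtColor(im,cv2.COLOR_BGR2HSV);H,S,V=[h[...,i].astype(int) for i in range(3)]
    bx=dict(top=((308,185,328,222),(240,180,300,220)),side=((290,190,335,232),(285,155,340,197)))[n]
    for nm,m,bb,z in(("grip",V<70,bx[0],.13),("tape",(H>18)&(H<34)&(S>150)&(V>150),bx[1],.087)):
        a,c,mm=blobs(n,m,bb)[0];ys,xs=np.nonzero(mm);P=np.array([onz(n,x,y,z)[:2] for x,y in zip(xs,ys)]);w,v=np.linalg.eigh(np.cov(P.T))
        print(n,nm,a,c.round(1),P.mean(0).round(4),"ang",np.degrees(np.arctan2(v[1,1],v[0,1])).round(1), [onz(n,*c,zz)[:2].round(4) for zz in(.055,.07)])
        if nm=="tape":
            box=cv2.boxPoints(cv2.minAreaRect(np.column_stack([xs,ys]).astype(np.float32)));print(box.round(1).tolist())
a=cv2.imread("pics/top4.png")[165:245,230:350];b=cv2.imread("pics/side4.png")[130:230,270:350]
A=cv2.resize(a,None,fx=4,fy=4,interpolation=3);B=cv2.resize(b,None,fx=3.2,fy=3.2,interpolation=3)
cv2.imwrite("pics/v4.png",np.hstack([A,B]));
```

```text
side grip 114 [312.2 208.7] [ 0.5761 -0.0267] ang 173.8 [array([0.5786, 0.0122]), array([0.5781, 0.0044])]
side tape 262 [313.1 176.8] [0.592  0.1008] ang 84.3 [array([0.5935, 0.1201]), array([0.5928, 0.1109])]
[[308.0, 165.0], [318.0, 165.0], [318.0, 189.0], [308.0, 189.0]]
top grip 43 [319. 202.] [ 0.5782 -0.0209] ang 177.5 [array([ 0.5826, -0.0209]), array([ 0.5817, -0.0209])]
top tape 230 [267.5 198.5] [0.5935 0.1182] ang 82.8 [array([0.5958, 0.1221]), array([0.5947, 0.1203])]
[[255.89999389648438, 202.39999389648438], [257.5, 191.8000030517578], [280.1000061035156, 195.0], [278.6000061035156, 205.6999969482422]]
```

View pics/v4.png

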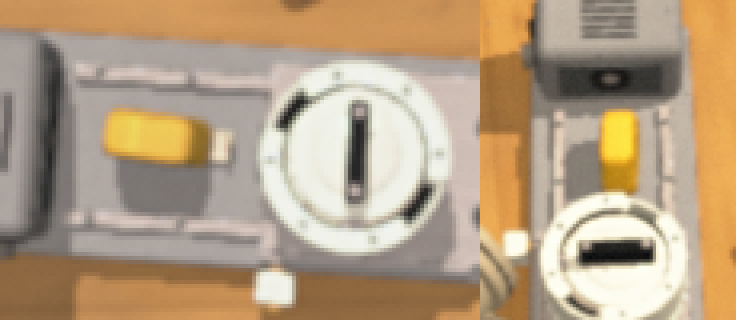

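The lid is locked, with its bar along the pot's x axis, and the tape hasn't moved. Now I'll move the tape.

Run:
```python
from h import *
T=(.595,.120);r=R(D(-6.5));Q=(.50,.42)
bot.move_ptp(P3(T,.24),r);bot.gripper_to(.07)
print(bot.move_linear(P3(T,.12),velocity=.2),bot.move_linear(P3(T,.040),velocity=.08,guard=6));st()
bot.gripper_to(.02,effort=60);st("grip")
bot.move_linear(P3(T,.24),velocity=.15);s=st("lift")
if s["grip_width"]>.025:
    bot.move_ptp(P3(Q,.14),R(D(30)));st("over")
    bot.move_linear(P3(Q,.035),velocity=.15)
    print(bot.move_linear(P3(Q,.012),velocity=.04,guard=4));st("put")
    bot.gripper_to(.07);bot.move_linear(P3(Q,.2),velocity=.25)
    bot.move_ptp([.45,-.28,.2],R(D(85)))
for n in("side","top"): cv2.imwrite(f"pics/{n}5.png",viewer.snapshot(n)[:,:,::-1])
a=cv2.imread("pics/top5.png")[150:280,130:380];cv2.imwrite("pics/v5.png",cv2.resize(a,None,fx=3,fy=3,interpolation=3))
```

```text
False False
 t 56.1 p [0.5957 0.1201 0.0406] F [-0.8 -0.1  0.6] Tz [-0.01  0.01 -0.  ] w 0.07 g 0.0
grip t 56.5 p [0.5955 0.12   0.0407] F [ 0.2 -0.1  3.9] Tz [0.05 0.05 0.03] w 0.0332 g 59.2
lift t 58.0 p [0.5942 0.1199 0.2386] F [-0.3 -0.3 -2. ] Tz [-0.02  0.01  0.05] w 0.0335 g 59.3
over t 59.2 p [0.501  0.4193 0.1405] F [ 0.  -0.2 -2.4] Tz [-0.   -0.08  0.06] w 0.0334 g 59.2
True
put t 60.5 p [0.5008 0.4207 0.0187] F [0.7 0.3 3. ] Tz [ 0.16 -0.17 -0.02] w 0.0333 g 59.1
```

View pics/v5.png

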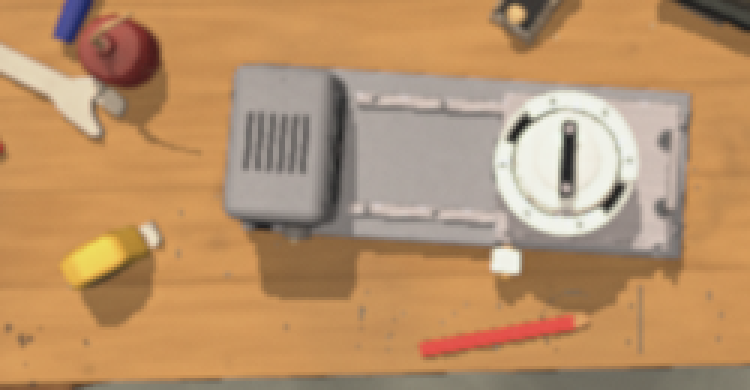

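The tape stands clear on the bench at the left, and the slide is empty. Next is pushing the pot home.

Run:
```python
from h import *
r=R(YM);at=lambda s:POT+s*EY
bot.gripper_to(.0);bot.move_ptp(P3(at(-.135),.2),r)
print(bot.move_linear(P3(at(-.135),.074),velocity=.15,guard=6));st("down")
print(bot.move_linear(P3(at(-.100),.074),velocity=.03,guard=4));s=st("touch")
s0=(s["tool_pos"][:2]-POT)@EY;print("s0",s0)
for e in(.05,.10,.13,.138,.142,.145,.148):
    g=bot.move_linear(P3(at(s0+e),.074),velocity=.06 if e<.13 else .03,guard=25);s=st(e);print(g,((s["tool_pos"][:2]-POT)@EY-s0).round(4))
    if g: break
```

```text
False
down t 67.8 p [ 0.5633 -0.1538  0.0749] F [ 0.2 -0.2  0.2] Tz [-0.04  0.04 -0.02] w 0.0002 g 0.0
True
touch t 68.6 p [ 0.5643 -0.1296  0.0737] F [ 0.2 -0.8  1.4] Tz [-0.31 -0.07  0.01] w 0.0002 g 0.7
s0 -0.11106620669417756
0.05 t 69.6 p [ 0.5687 -0.0803  0.0737] F [ 0.8 -3.3 -2.2] Tz [-0.82 -0.15 -0.02] w -0.0001 g 1.9
False 0.0495
0.1 t 70.5 p [ 0.5732 -0.0299  0.0739] F [ 1.2 -3.6 -1.3] Tz [-0.68 -0.2  -0.03] w 0.0002 g 1.5
False 0.1001
0.13 t 71.7 p [ 0.5758 -0.0006  0.0739] F [ 1.5 -4.4 -2.8] Tz [-1.01 -0.31 -0.  ] w -0.0001 g 2.4
False 0.1295
0.138 t 72.1 p [0.5761 0.0089 0.074 ] F [-0.5 -0.1  0.3] Tz [ 0.02  0.02 -0.  ] w -0.0002 g 0.0
False 0.139
0.142 t 72.4 p [0.5763 0.0103 0.074 ] F [-1.2 -6.3  1.5] Tz [-1.2   0.2   0.07] w 0.0003 g 3.0
False 0.1404
0.145 t 72.6 p [0.5764 0.0108 0.0741] F [ -2.6 -12.2   1.1] Tz [-2.39  0.41  0.03] w -0.0 g 6.0
False 0.141
0.148 t 72.9 p [0.5764 0.0114 0.0742] F [ -2.8 -19.    1.8] Tz [-3.63  0.54  0.08] w -0.0001 g 9.1
False 0.1416
```

Run:
```python
from h import *
bot.move_linear(P3(POT-.01*EY,.074),velocity=.05);bot.move_linear(P3(POT-.01*EY,.22),velocity=.25)
bot.move_ptp([.45,-.28,.2],R(D(85)));st()
for n in("side","top"):
    im=viewer.snapshot(n)[:,:,::-1].copy();cv2.imwrite(f"pics/{n}6.png",im)
    for o in(0,.14):
        print(n,o,proj(n,P3(POT+o*EY,.13)))
a=cv2.imread("pics/top6.png")[150:280,130:380];A=cv2.resize(a,None,fx=2,fy=2,interpolation=3)
b=cv2.imread("pics/side6.png")[105:235,270:370];B=cv2.resize(b,None,fx=2,fy=2,interpolation=3);cv2.imwrite("pics/v6.png",np.hstack([A,B]))
```

```text
t 76.5 p [ 0.4499 -0.2796  0.1995] F [ 0.7 -0.1  0.5] Tz [-0.   -0.06 -0.02] w 0.0001 g 0.0
side 0 [311.19281326 206.29303056]
side 0.14 [309.98064447 163.33371972]
top 0 [318.30209991 203.53851175]
top 0.14 [264.69777244 200.16312274]
```

View pics/v6.png

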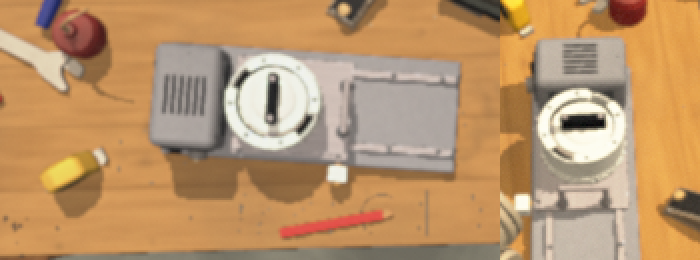

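The pot is home against the drive head. The midpoint of the lug gaps (272,98 in the crop) coincides with the middle of the grip bar, so the lid is centred, and the bar lies along the pot's x axis. The tape and the bystanders haven't moved.

```bash
python3 -c "
from h import *
print(ticket.sign_off())"
```

```text
the job is handed in; nothing more can be done
None
```

The job is handed in (no verdict was returned): the lid came off, all three bushes went into the pot, the lid is locked again, the pot is home in its detent, and the tape measure stands on the bench clear of the machine.

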